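# Hold back the belt tensioner of the bench lap

### The arm

A 6-joint arm with a two-finger parallel gripper is mounted at the origin on a cart in front of the work surface, level with it; the furniture and walls round the work are solid. World frame = base frame: x ahead of the robot, y to its left, z up, the work surface at z = 0. Lengths are in mm, angles in rad, forces in N, time in s.
With the tool pointing down it reaches from about 300 to 875 mm from the base axis. Payload 6.4 kg.
Tool frame: the origin (TCP) lies midway between the tips of the shut fingers; the grasp point (between the pads) lies behind it (robot.grip_point_offset is the z of the grasp point in the tool frame, in mm); z points along the fingers, y is the line along which they close (so a half turn about z gives the same grasp; the last joint's range is limited). The gripper opens to 85 mm and grips with 20 to 120 N. Pads are 22 mm wide; open, the fingers measure 114 mm over their backs; the gripper's body (76 mm by 85 mm) begins 54 mm behind the grasp point. The pads swing forward as they close: fully open they stand 13 mm farther back than shut.
Start: joints at [1.108, 0.181, 1.607, -0, 1.354, -0.206], TCP at [146.03, 556.162, 231.288] pointing down, gripper open.
Joint ranges: [-2.99, 2.99], [-0.89, 2.07], [0.3, 2.58], [-1.14, 4.28], [0, 2.63], [-3.12, 3.12]. Speed limits (rad/s): [2.57, 2.57, 3.01, 3.14, 3.14, 3.14].

### API

Orientations are given as a 3x3 rotation matrix whose columns are the frame's x, y, z axes.
In Python, from cell import robot, eyes, hand_in gives the robot as it stands. The module is installed in compiled form; this text tells all that it offers.
- The arm moves only by the shell command python3 -m handwheel 'ROWS' [OPENING]. ROWS is JSON, a list of rows, each a list of 2 entries, a list of its own where there are three numbers: the shift along the tool's x, y, z in cm, then the turn about the tool's z in degrees. A call has exactly 10 rows; each row shifts and turns the commanded pose from where the row before left it, along the tool's axes as they then stand; what a row does not reach is not made up. A row lasts 1/10 s, in which the tool goes at most 50 mm and 8.59 degrees, less where a joint would pass 70% of its speed; a pose out of reach is approached as far as the arm can. A call is refused whole if a number of a shift passes 5 or a number of a turn 8.59, either way. A call with a gripper value outside its range is refused whole. OPENING is the gripper's target within -1 to 1 (fully open at 1, half-way at 0, shut at -1), set as the call begins (- or left out, the last holds). The fingers move at their own pace and stop on an object; the grip force is fixed at half the most. Time passes only in rows, so rows that do not move let the fingers close, or fill a call up. It gives the time, the measured TCP pose, the force, the opening and the grip force at its end, in the units of the state.
- robot.read_state(): the state, without advancing time (a new reading comes with each control period).
- eyes.camera(name): name is "scene" or "top" or "wrist"; returns the picture (400x640x3 uint8, red, green, blue); there is no depth.
- eyes.camera_model(name): a dict with "fx", "fy", "cx", "cy" (pixels), "cam_to_world" (4x4, takes a point from camera to world coordinates). Camera axes: x right, y down, z forward; pixel columns grow to the right and rows downward; lengths in mm; the calibration is good to about 2 mm. A picture is of the moment at which its call begins: read the wrist's pose just before it. camera_model takes no time and is no camera call; for the wrist camera it gives the pose at the moment of the call.
- hand_in(): hands the job in; it is judged then, once.
The state is a dict: "time": time; "joint_positions": joint angles; "dq": joint speeds; "joint_efforts": joint torques, N m; "position": TCP position; "tool_rot": TCP orientation; "contact_force": force on the tool from outside, world axes, zero at the start; "moment": the same for the moment, N m; "opening": finger opening in mm; "gripper_force": force on a finger pad.
Only numpy, scipy, OpenCV 4.12 (cv2) and the standard library are available. Lean on these libraries where they do the work, as an engineer would, in place of code of your own. Each camera call takes 0.05 s, during which the arm holds its last target. There are 200 camera calls.

### The job

I am fitting a new belt on the rock-polishing lap, whose guard is off: take the upright grip stud on the sprung tensioner arm, swing the arm back past the second and last click of its ratchet, and stay there holding it while I slip the belt on, a little beyond that click so that your hand and not the pawl carries the spring, and short of the end stop. The pawl must be lying on the ratchet so that it would catch the arm if you slipped: look first, and if it has been left thrown back, tip it over before you touch the arm. Finish while still holding the arm (do not let go), and leave the other things on the bench where they are.

Things in the scene. Friction and masses are not known exactly. Their poses are not given: they have to be found in the camera images.
- drive_deck: fixed drive deck of a bench lap: grey case 286x210 mm, aluminium top 38 mm above the bench. Origin: centre of its underside, z = 0; x along the long side, away from the robot at yaw 0, y left. On top: 90 mm lap spindle pulley at (-92, 52) mm, 40 mm motor pulley at (88, 58) mm, both under 68 mm high; the sprung arm, whose pivot and spring post are up to 90 mm high; the pawl with its bracket
- tensioner (a joint): angle of the sprung steel arm about its upright pivot, rad. 0 = at rest on its stop; grows anticlockwise from above, the stud swinging to the deck's -y side. The spring always drives it to 0: 4 N at the stud at 0, 9 N at 0.7. With the pawl down, it clicks behind the arm's two ratchet teeth at about 0.29 and 0.58, then cannot return past 0.26 and 0.54; end stop at 0.86. Hold it between 0.57 and 0.82
- pawl (a joint): angle of the throw-over pawl about its level hinge (along the deck's x), rad. 0 = down on the ratchet, pointing to the deck's +y; 2.4 = thrown back on its stop, leaning to the deck's -y side. No spring: it starts and stays at either end by its weight; pushed up past about 1.8 towards +y it falls down to 0. A passing tooth lifts it by 0.1
- grip_stud: upright steel grip stud, free to turn about itself, on the aluminium idler block (34x30x12 mm, black 34 mm idler wheel below) at the end of the arm. Round, 14 mm across from 73 to 106 mm above the bench, 19 mm cap up to 116 mm; pinch or push it. Fingertips 72 mm above the bench clear all else round it. Origin on its axis, 90 mm above the bench, 115 mm from the pivot's axis
- stud_rest (a point): fixed point of the deck where the grip stud's origin stands with the arm at rest (joint value 0), at (-42, 9) mm in the deck's frame, 90 mm above the bench; at 0.70 rad the stud is at (-40, -77) mm
- pivot (a point): point on the upright axis of the arm's pivot, on top of its bolt, 90 mm above the bench, at (66, -30) mm in the deck's frame
- pawl_tip (a point): middle of the free end of the dark steel pawl, 43 mm from its hinge; the pawl is 14 mm wide. The hinge, between two steel cheeks, is at (119, -75) mm in the deck's frame, 88 mm above the bench. Thrown back, the tip stands 121 mm above the bench, 30 mm to the -y side of the hinge; down, it lies at (119, -32) mm, 84 mm above the bench
- lap_plate: bystander: the removed steel lap plate, a disc 148 mm across and 10 mm thick with a 16 mm bore, lying flat left of the deck; origin at the centre of its underside
- wrench: bystander: open steel wrench 150 mm long, lying right beside the deck; origin on its underside
- hematite_lump: bystander: dark red-brown rock 59x75x48 mm, right of the deck; origin at the centre of its underside
- streak_plate: bystander: flat cream tile 48x64x8 mm, right of the deck; origin at the centre of its underside
- dust_brush: bystander: flat brush with a wooden handle, 36x175x11 mm, lying right of the deck; origin at the centre of its underside
- sandstone: bystander: tan rock 80x102x67 mm, farther right; origin at the centre of its underside
- breccia: bystander: grey angular rock 74x92x60 mm, farther right; origin at the centre of its underside

How it is judged (in metres and radians):
On the way:
1. the arm is driven back over the first tooth with the pawl lying on the ratchet (value of joint tensioner above 0.3 rad and value of joint pawl below 0.5 rad), for 0.05 s.
At the end, for the whole second after the job is handed in: the tensioner arm stands still between 0.57 and 0.82 rad, beyond the last tooth, which would catch it at 0.54, and short of the end stop at 0.86, the pawl is down behind the tooth (under 0.05 rad), and the fingers press on the grip stud with more than 4 N (value of joint tensioner between 0.57 and 0.82 rad and value of joint pawl below 0.05 rad and velocity of joint tensioner between -0.1 and 0.1 rad/s and contact force between the fingers and grip_stud above 4 N); the arm keeps its last pose, push and grip.
It fails at once if the arm was swung back past the first tooth while the pawl was thrown back (value of joint tensioner above 0.3 rad and value of joint pawl above 1 rad).
It fails at once if one of the other things on the bench was moved by more than 20 mm (distance of any of lap_plate, wrench, hematite_lump, streak_plate, dust_brush, sandstone, breccia from where it was at the start of the episode above 0.02 m).
It also fails if it takes over 45 s, if anything falls off the work surface, if the arm or the gripper's body presses on something with over 40 N, if the wrist force passes 120 N, or if a joint passes its speed limit or range.

## Working session

There is one attempt and no reset: what is moved stays moved. The work goes in short steps, Python scripts to look and compute and a shell command to move; the robot and the scene stay as the last step left them, time stands still between calls to the robot, and variables do not carry over. Pictures are saved under pics/ and viewed, at most 10 in all, crops included, and the job is handed in when it is done.

```bash
mkdir -p pics; python3 - <<'E'
from cell import robot, eyes
import cv2, numpy as np
s=robot.read_state(); print(s['position'],np.round(s['tool_rot'],3).tolist(),s['opening'],robot.grip_point_offset)
for n in("scene","top"):
    im=eyes.camera(n); cv2.imwrite(f"pics/{n}0.png",im[:,:,::-1]); m=eyes.camera_model(n)
    print(n,m['fx'],m['fy'],m['cx'],m['cy'],np.round(m['cam_to_world'],4).tolist())
E
```

```text
[145.77712913 555.64850334 230.38465992] [[-0.967, 0.254, -0.001], [0.254, 0.967, -0.002], [0.0, -0.002, -1.0]] 85.26145471798952 -18.700000000000003
scene 397.9041929097333 397.9041929097333 316.7440105995137 206.739587485492 [[0.8482, -0.3708, 0.3782, 100.537], [-0.5295, -0.5784, 0.6205, -748.5243], [-0.0114, -0.7266, -0.687, 960.4745], [0.0, 0.0, 0.0, 1.0]]
top 451.37562430136023 451.37562430136023 326.0202170227086 197.0995090361673 [[0.0905, -0.9572, 0.2749, 143.4049], [-0.9959, -0.0878, 0.0221, -5.536], [0.003, -0.2758, -0.9612, 1632.4247], [0.0, 0.0, 0.0, 1.0]]
```

View pics/top0.png

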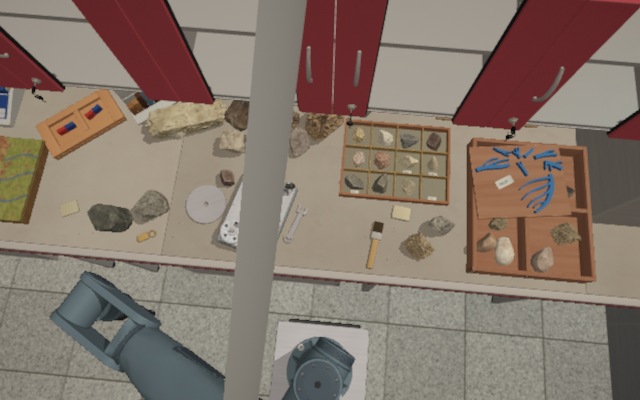

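View pics/scene0.png

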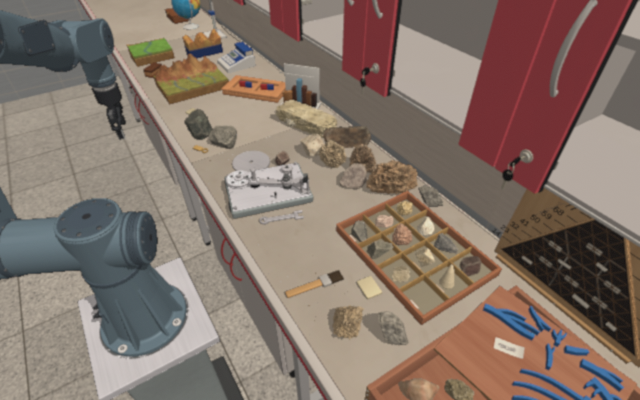

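The deck shows at about top (258,210) and scene (268,188), partly hidden by a pipe in the top view. I'll enlarge both.

```bash
python3 - <<'E'
import cv2, numpy as np
a=cv2.imread("pics/scene0.png")[145:220,215:330]; b=cv2.imread("pics/top0.png")[165:260,180:325]
a=cv2.resize(a,(780,509),interpolation=cv2.INTER_CUBIC)
cv2.imwrite("pics/sc.png",a); cv2.imwrite("pics/tc.png",cv2.resize(b,None,fx=5,fy=5,interpolation=cv2.INTER_CUBIC))
E
```

```text
(no output)
```

View pics/sc.png

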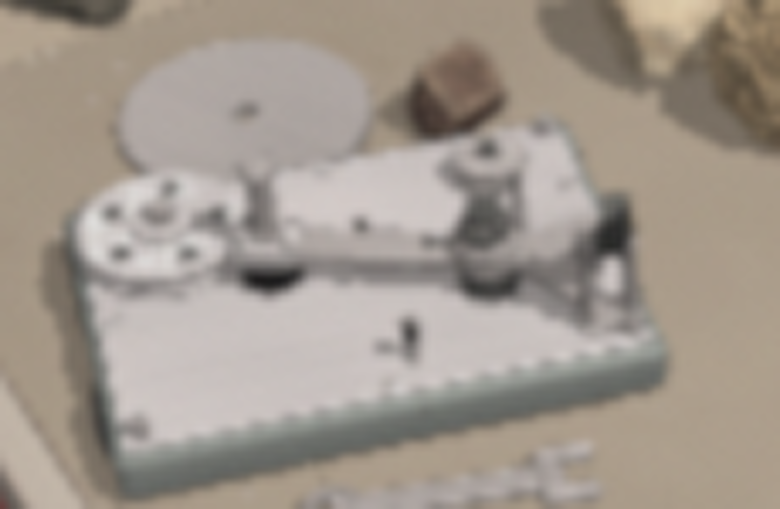

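View pics/tc.png

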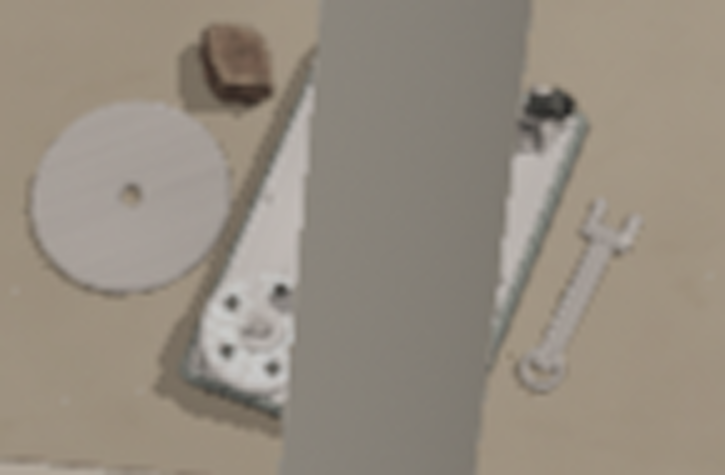

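```bash
cat > h.py <<'E'
import numpy as np
from cell import robot, eyes
from scipy.optimize import least_squares
def proj(n,P,m=None):
    m=m or eyes.camera_model(n); T=np.linalg.inv(m['cam_to_world']); q=T[:3,:3]@np.asarray(P,float)+T[:3,3]
    return np.array([m['fx']*q[0]/q[2]+m['cx'],m['fy']*q[1]/q[2]+m['cy']])
def dw(p,d):
    c,s=np.cos(p[2]),np.sin(p[2]); return np.array([p[0]+c*d[0]-s*d[1],p[1]+s*d[0]+c*d[1],d[2]])
def fit(obs,p0):
    f=lambda p:np.concatenate([proj(n,dw(p,d))-uv for n,d,uv in obs])
    r=least_squares(f,p0); return r.x,f(r.x).reshape(-1,2)
E
cat > a.py <<'E'
from h import *
S=lambda u,v:np.array([215+u/6.783,145+v/6.783]); T=lambda u,v:np.array([180+u/5,165+v/5])
obs=[("scene",(143,-105,38),S(663,350)),("scene",(-143,-105,38),S(115,452)),("scene",(143,105,38),S(562,125)),
("scene",(-92,52,66),S(155,215)),("top",(143,-105,38),T(588,120)),("top",(-143,105,38),T(187,372)),("top",(-92,52,66),T(258,328))]
p,r=fit(obs,[520,50,-.4]); print(p,r.round(1).tolist())
for k,d in dict(rest=(-42,9,90),cap=(-42,9,116),pivot=(66,-30,90),motor=(88,58,66),tipback=(119,-105,121),tipdown=(119,-32,84),hinge=(119,-75,88),goal=(-40,-77,90)).items():
    print(k,dw(p,d).round(),((proj("scene",dw(p,d))-[215,145])*6.783).round(),((proj("top",dw(p,d))-[180,165])*5).round())
E
python3 a.py
```

```text
[ 5.15033649e+02  2.73243446e+02 -2.67163333e-01] [[0.6, 0.1], [-1.2, 2.2], [0.1, -1.7], [-0.0, -0.7], [1.3, -1.0], [-2.5, 0.4], [1.2, -0.4]]
rest [477. 293.  90.] [257. 206.] [342. 275.]
cap [477. 293. 116.] [251. 166.] [336. 266.]
pivot [571. 227.  90.] [480. 212.] [453. 155.]
motor [615. 306.  66.] [484. 141.] [356.  96.]
tipback [602. 141. 121.] [617. 234.] [575. 110.]
tipdown [621. 211.  84.] [581. 203.] [484.  92.]
hinge [610. 169.  88.] [603. 248.] [539. 110.]
goal [456. 210.  90.] [292. 310.] [457. 314.]
```

The dark pawl lies at scene crop (612,225) and top crop (548,103). That matches the thrown-back prediction, not the pawl lying down. The stud is at scene crop (257,190), so the arm is at rest. Next I'll move over with the fingers shut and look with the wrist camera.

```bash
python3 -m handwheel '[[[-3.8,-2.3,-0.7],0],[[-3.8,-2.3,-0.7],0],[[-3.8,-2.3,-0.7],0],[[-3.8,-2.3,-0.7],0],[[-3.8,-2.3,-0.7],0],[[-3.8,-2.3,-0.7],0],[[-3.8,-2.3,-0.7],0],[[-3.8,-2.3,-0.7],0],[[-3.8,-2.3,-0.7],0],[[-3.8,-2.3,-0.7],0]]' -1
python3 - <<'E'
from h import *
import cv2
s=robot.read_state(); print(s['time'],s['position'],np.round(s['tool_rot'],3).tolist())
m=eyes.camera_model("wrist"); im=eyes.camera("wrist"); cv2.imwrite("pics/w1.png",im[:,:,::-1])
np.save("m1.npy",m,allow_pickle=True)
p=[515,273,-.267]
for k,d in dict(rest=(-42,9,116),pivot=(66,-30,90),tipback=(119,-105,121),hinge=(119,-75,88),c=(143,-105,38)).items(): print(k,proj("wrist",dw(p,d),m).round())
E
```

```text
time: 1.1
position: [455.9, 235.6, 301.3]
tool_rot: [[-0.967, 0.254, -0.0], [0.254, 0.967, 0.0], [0.0, -0.0, -1.0]]
contact_force: [0.6, 0.5, 1.0]
opening: -0.1
gripper_force: 0.0
1.1 [455.92916441 235.63234507 301.32861262] [[-0.967, 0.254, -0.0], [0.254, 0.967, 0.0], [0.0, -0.0, -1.0]]
rest [378. 178.]
pivot [335. 262.]
tipback [269. 317.]
hinge [297. 301.]
c [278. 295.]
```

View pics/w1.png

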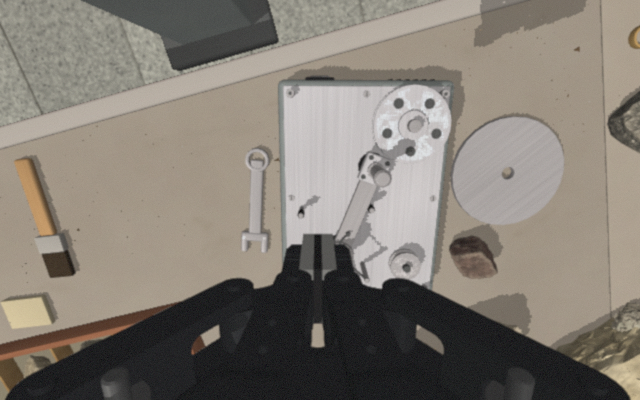

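The wrist view shows the deck's near corners at (280,82) and (451,82), the lap pulley hub at (414,124), the stud cap at about (381,175) and the motor pulley at (404,264). The gripper hides the pawl. I'll refit the deck pose.

```bash
python3 - <<'E'
from h import *
m=np.load("m1.npy",allow_pickle=True).item()
import h; o=h.proj; h.proj=lambda n,P:o(n,P,m if n=="wrist" else None)
S=lambda u,v:np.array([215+u/6.783,145+v/6.783]); T=lambda u,v:np.array([180+u/5,165+v/5])
obs=[("wrist",(-143,-105,38),(280,82)),("wrist",(-143,105,38),(451,82)),("wrist",(-92,52,67),(414,124)),("wrist",(-42,9,116),(381,175)),("wrist",(88,58,67),(404,264)),
("scene",(143,-105,38),S(663,350)),("top",(143,-105,38),T(588,120))]
p,r=h.fit(obs,[515,273,-.27]); print(p,r.round(1).tolist())
R=np.array([[-.967,.254],[.254,.967]]); c=np.array([455.9,235.6])
for k,d in dict(rest=(-42,9,116),pivot=(66,-30,90),tipback=(119,-105,121),goal=(-40,-77,90),tipdown=(119,-32,84),hinge=(119,-75,88),).items():
  w=dw(p,d);print(k,w.round(1),"tool shift",(R.T@(w[:2]-c)).round(1),h.proj("scene",w).round(1),h.proj("wrist",w).round())
E
```

```text
[ 5.15950322e+02  2.75891647e+02 -2.62819225e-01] [[-5.5, -4.9], [4.8, -3.6], [-0.6, 0.6], [-0.7, 2.7], [2.2, 6.5], [0.5, -0.6], [0.5, -1.5]]
rest [477.7 295.5 116. ] tool shift [-5.9 63.5] [251.9 169. ] [380. 178.]
pivot [571.9 229.8  90. ] tool shift [-113.6   23.8] [285.6 175.6] [338. 263.]
tipback [603.6 143.6 121. ] tool shift [-166.2  -51.5] [305.9 178.8] [272. 318.]
goal [457.3 211.9  90. ] tool shift [ -7.4 -22.5] [258.  190.2] [297. 174.]
tipdown [622.6 214.1  84. ] tool shift [-166.6   21.5] [300.5 174.4] [335. 299.]
hinge [611.4 172.6  88. ] tool shift [-166.4  -21.5] [303.8 181. ] [300. 301.]
```

```bash
python3 -m handwheel '[[[-3.3,-1.9,0],0],[[-3.3,-1.9,0],0],[[-3.3,-1.9,0],0],[[-3.3,-1.9,0],0],[[-3.3,-1.9,0],0],[[0,0,3.9],0],[[0,0,3.9],0],[[0,0,3.9],0],[[0,0,3.9],0],[[0,0,3.9],0]]' -1
python3 - <<'E'
from h import *
import cv2
s=robot.read_state(); print(s['position'])
a=eyes.camera("scene")[120:215,230:360]
cv2.imwrite("pics/s2.png",cv2.resize(a[:,:,::-1],None,fx=6,fy=6,interpolation=cv2.INTER_CUBIC))
E
```

```text
time: 2.15
position: [590.0, 103.6, 104.4]
tool_rot: [[-0.967, 0.254, -0.001], [0.254, 0.967, 0.0], [0.001, -0.0, -1.0]]
contact_force: [0.5, -0.1, 0.4]
opening: 0.1
gripper_force: 0.0
[590.04842846 103.59871931 104.39231901]
```

View pics/s2.png

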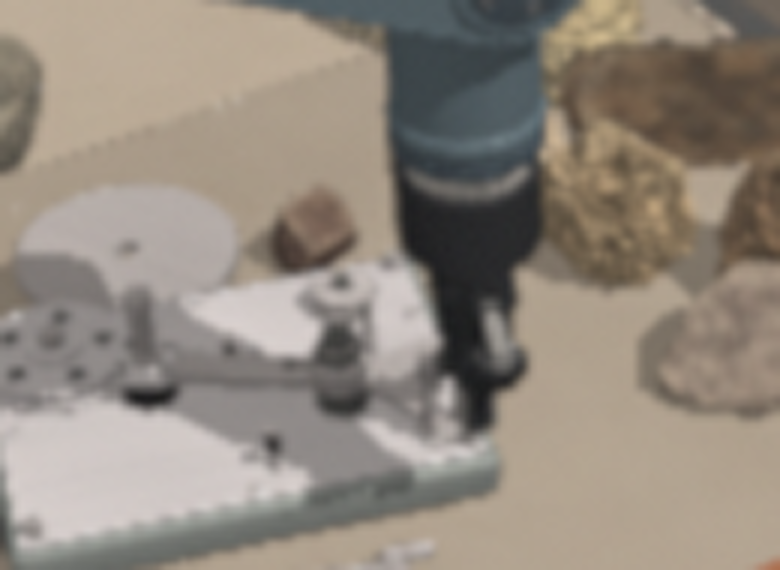

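The fingertip is to the right of the bracket, at about (480,430). Now I'll push towards deck +y.

```bash
python3 -m handwheel '[[[0,0.9,0],0],[[0,0.9,0],0],[[0,0.9,0],0],[[0,0.9,0],0],[[0,0.9,0],0],[[0,0.8,0],0],[[0,0.8,0],0],[[0,0.8,0],0],[[0,0.6,0],0],[[0,0,0],0]]' -1
python3 -m handwheel '[[[0,0,-3],0],[[0,0,-4.5],0],[[0,0,-4.5],0],[[4,0,-3],0],[[4,1.5,0],0],[[4,1.5,0],0],[[4,1.5,0],0],[[0,1.5,0],0],[[0,1.5,0],0],[[0,0,0],0]]' 1
python3 - <<'E'
from h import *
import cv2
s=robot.read_state(); print(s['position'])
w=eyes.camera_model("wrist");np.save("m2.npy",w,allow_pickle=True)
b=eyes.camera("wrist")
a=eyes.camera("scene")[140:215,210:340]; t=eyes.camera("top")[165:260,180:325]
a=cv2.resize(a,None,fx=3,fy=3,interpolation=cv2.INTER_CUBIC);t=cv2.resize(t,(390,225),interpolation=cv2.INTER_CUBIC)
c=np.zeros((600,780,3),np.uint8);c[:225,:390]=a;c[:225,390:]=t;c[225:,70:670]=cv2.resize(b,(600,375))
cv2.imwrite("w2.png",b[:,:,::-1]);cv2.imwrite("pics/c3.png",c[:,:,::-1])
E
```

```text
time: 3.2
position: [609.6, 177.1, 106.0]
tool_rot: [[-0.968, 0.253, -0.0], [0.253, 0.968, 0.0], [0.0, 0.0, -1.0]]
contact_force: [0.9, 0.1, -0.4]
opening: 0.4
gripper_force: 0.0
time: 4.2
position: [475.1, 290.4, 256.4]
tool_rot: [[-0.967, 0.253, 0.001], [0.253, 0.967, 0.0], [-0.001, 0.001, -1.0]]
contact_force: [0.6, -0.9, -0.3]
opening: 85.7
gripper_force: 0.0
[475.1149909  290.35237617 256.35203273]
```

View pics/c3.png

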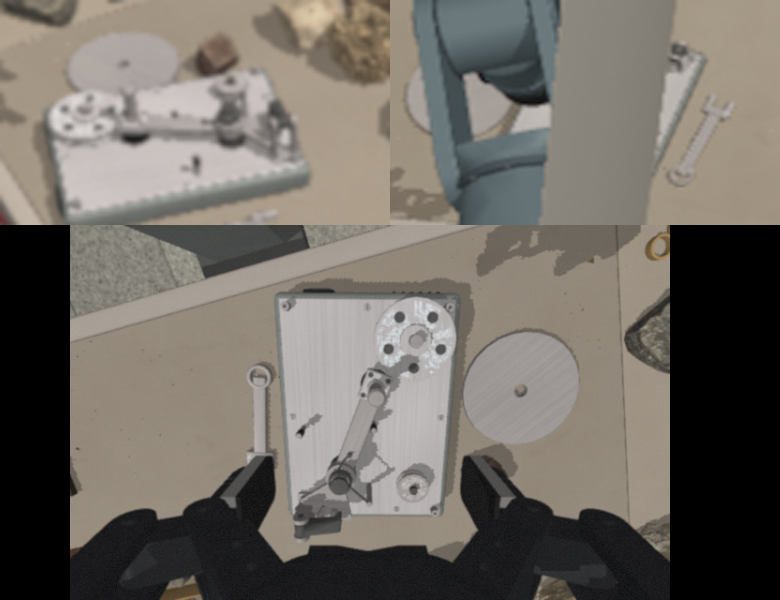

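The pawl now lies down on the ratchet, pointing to +y at about (320,525) in the wrist part. The stud cap is at about (377,397) and the pivot at (340,480). I'll refit with this view.

```bash
python3 - <<'E'
import h; from h import *
m=np.load("m2.npy",allow_pickle=True).item()
o=h.proj; h.proj=lambda n,P:o(n,P,m if n=="wrist" else None)
W=lambda x,y:np.array([(x-70)*1.0667,(y-225)*1.0667])
obs=[("wrist",(-143,-105,38),W(275,294)),("wrist",(-143,105,38),W(461,294)),("wrist",(143,105,38),W(443,517)),("wrist",(-92,52,67),W(416,340)),("wrist",(88,58,67),W(413,489)),("wrist",(66,-30,90),W(340,481))]
p,r=h.fit(obs,[515,273,-.27]); print(p,r.round(1).tolist())
print("camz",m['cam_to_world'][:3,3])
s=robot.read_state()
for k,d in dict(rest=(-42,9,116),g2=(-49,-31,90),goal=(-40,-77,90)).items():
  w=dw(p,d);print(k,w.round(1),"shift mm",(s['tool_rot'].T@(w-s['position'])).round(1),(h.proj("wrist",w)/1.0667+[70,225]).round())
# ray for stud cap at z=116
uv=W(377,395);R=m['cam_to_world'];d=R[:3,:3]@[(uv[0]-m['cx'])/m['fx'],(uv[1]-m['cy'])/m['fy'],1];print((R[:3,3]+d*(116-R[2,3])/d[2]).round(1))
E
```

```text
[ 5.16651789e+02  2.78003285e+02 -2.62713537e-01] [[-4.3, -4.9], [2.6, -3.2], [1.3, 1.5], [0.7, -0.1], [1.3, 4.4], [-1.2, 5.4]]
camz [409.97765393 306.74862448 398.96743026]
rest [478.4 297.6 116. ] shift mm [ -1.3   9.9 139.8] [376. 397.]
g2 [461.3 260.8  90. ] shift mm [  5.9 -30.1 165.8] [336. 384.]
goal [458. 214.  90.] shift mm [ -2.9 -76.1 165.9] [291. 392.]
[476.6 298.9 116. ]
```

```bash
python3 -m handwheel '[[[-0.1,0.9,2],0],[[0,0,3.5],0],[[0,0,3.5],0],[[0,0,3.5],0],[[0,0,3],0],[[0,0,2],0],[[0,0,0.8],0],[[0,0,0],0],[[0,0,0],0],[[0,0,0],0]]' 1
python3 -m handwheel '[[[0,0,0],0],[[0,0,0],0],[[0,0,0],0],[[0,0,0],0],[[0,0,0],0],[[0,0,0],0],[[0,0,0],0],[[0,0,0],0],[[0,0,0],0],[[0,0,0],0]]' -1
python3 - <<'E'
from h import *
import cv2
b=eyes.camera("wrist");cv2.imwrite("pics/w4.png",b[:,:,::-1])
E
```

```text
time: 5.35
position: [478.5, 297.8, 74.9]
tool_rot: [[-0.967, 0.254, 0.003], [0.254, 0.967, 0.001], [-0.002, 0.002, -1.0]]
contact_force: [0.1, -0.3, 0.7]
opening: 85.4
gripper_force: 0.0
time: 6.35
position: [477.3, 297.9, 73.6]
tool_rot: [[-0.967, 0.254, 0.0], [0.254, 0.967, 0.001], [-0.0, 0.001, -1.0]]
contact_force: [0.5, 5.7, 3.1]
opening: 15.1
gripper_force: 58.2
```

View pics/w4.png

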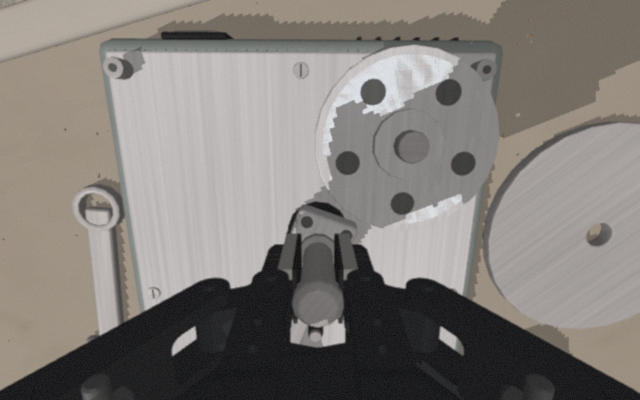

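The stud stands between the pads (opening 15 mm, grip 58 N). Now I'll swing the arm along its arc.

```bash
python3 -m handwheel '[[[0.13,-0.4,0],0],[[0.12,-0.4,0],0],[[0.1,-0.4,0],0],[[0.09,-0.4,0],0],[[0.07,-0.4,0],0],[[0.06,-0.4,0],0],[[0.04,-0.4,0],0],[[0.03,-0.4,0],0],[[0.01,-0.4,0],0],[[0,-0.4,0],0]]' -1
python3 -m handwheel '[[[-0.01,-0.4,0],0],[[-0.02,-0.4,0],0],[[-0.04,-0.4,0],0],[[-0.05,-0.4,0],0],[[-0.07,-0.4,0],0],[[-0.08,-0.4,0],0],[[-0.1,-0.4,0],0],[[-0.11,-0.4,0],0],[[-0.13,-0.4,0],0],[[-0.14,-0.4,0],0]]' -1
python3 -m handwheel '[[[0,0,0],0],[[0,0,0],0],[[0,0,0],0],[[0,0,0],0],[[0,0,0],0],[[0,0,0],0],[[0,0,0],0],[[0,0,0],0],[[0,0,0],0],[[0,0,0],0]]' -1
python3 - <<'E'
from h import *
import cv2
p=[516.65,278,-.2627]; q=robot.read_state()['position']
c,s=np.cos(p[2]),np.sin(p[2]); d=np.array([[c,s],[-s,c]])@(q[:2]-p[:2]); v=d-[66,-30]
print(d,np.hypot(*v),"theta geo",(np.arctan2(v[1],v[0])-np.arctan2(39,-108))%(2*np.pi))
a=eyes.camera("scene")[120:215,210:340]
cv2.imwrite("pics/s5.png",cv2.resize(a[:,:,::-1],None,fx=6,fy=6,interpolation=cv2.INTER_CUBIC))
E
```

```text
time: 7.4
position: [460.4, 261.2, 73.5]
tool_rot: [[-0.967, 0.254, -0.0], [0.254, 0.967, 0.001], [0.001, 0.001, -1.0]]
contact_force: [-1.6, 7.8, 3.7]
opening: 15.0
gripper_force: 58.3
time: 8.4
position: [457.2, 220.9, 73.5]
tool_rot: [[-0.967, 0.254, -0.001], [0.254, 0.967, 0.002], [0.001, 0.001, -1.0]]
contact_force: [-2.6, 9.6, 3.9]
opening: 15.0
gripper_force: 58.3
time: 9.4
position: [457.2, 221.0, 73.5]
tool_rot: [[-0.967, 0.254, -0.001], [0.254, 0.967, 0.002], [0.001, 0.001, -1.0]]
contact_force: [-2.2, 8.9, 3.6]
opening: 15.0
gripper_force: 58.3
[-42.5829156  -70.47956444] 115.88289217356422 theta geo 0.7033781893873492
```

View pics/s5.png

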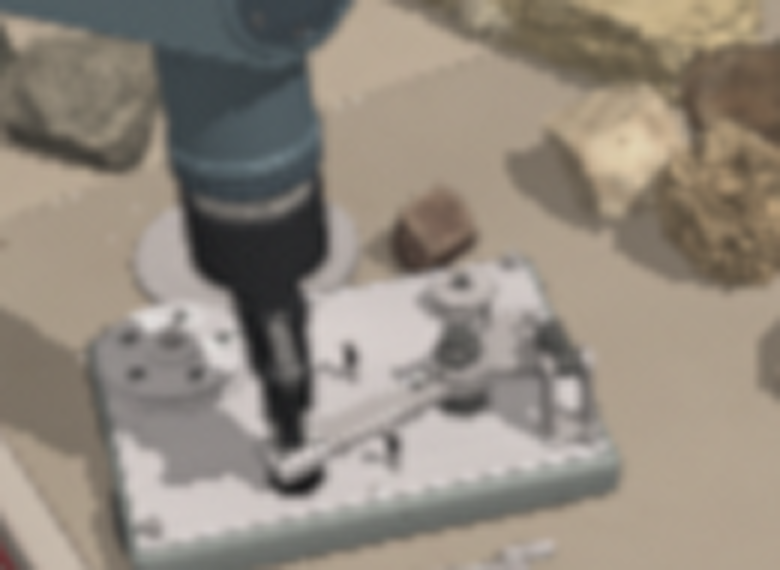

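The arm is at about 0.70 rad, or 0.64 by the other reference point, and both are inside the window. It is still, the reaction is about 9 N, and the stud is gripped at 58 N. The pawl tip shows at about (543,330), where it should be when down. Handing in.

```bash
python3 -c "
from cell import hand_in
print(hand_in())"
```

```text
the job is handed in; nothing more can be done
None
```

I tipped the thrown-back pawl down, swung the tensioner arm past the second click to about 0.7 rad (0.64–0.70 by my measurements), and handed the job in at about 9.5 s, still gripping the stud; no verdict came back.

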